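Rest the meter and hold the breaker box cover open

ROBOT

A 6-joint arm with a two-finger parallel gripper is mounted at the origin on the work surface. World frame = base frame: x ahead of the robot, y to its left, z up, the work surface at z = 0. Lengths are in m, angles in rad, forces in N, time in s.
With the tool pointing down it reaches from about 0.3 to 0.775 m from the base axis. Payload 14.6 kg.
Tool frame: the origin (TCP) lies midway between the tips of the shut fingers; the grasp point (between the pads) lies 19 mm behind it; z points along the fingers, y is the direction in which the jaws open and shut (so a half turn about z gives the same grasp; the last joint's range is limited). The gripper opens to 94 mm and grips with 3 to 60 N. Pads are 16 mm wide; open, the fingers measure 119 mm over their backs; the gripper's body (75 mm by 177 mm) begins 78 mm behind the grasp point.
Start: joints at [1.273, 0.3, 1.521, -0, 1.321, -0.067], TCP at [0.126, 0.535, 0.205] pointing down, gripper open.
Joint ranges: [-3.03, 3.03], [-0.79, 2.21], [0.23, 2.52], [-1.04, 4.18], [0, 3.07], [-2.55, 2.55]. Speed limits (rad/s): [2.22, 2.22, 2.57, 3.14, 3.14, 3.14].

INTERFACE

Orientations are given as [roll, pitch, yaw] about the fixed x, y, z axes, in that order (R = Rz(yaw) Ry(pitch) Rx(roll)).
In Python, from station import readout, imaging, job gives the robot as it stands.
- The arm moves only by the tool arm_command, never from a script. Its argument "increments" is a list of rows, each an object with "gripper": the opening, from 0 (shut) to 1 (fully open); "slide": the shift along the world's x, y, z in m, a list of three; "yaw": the turn about the world's z in rad. A call has 1 to 8 rows; each row is the pose to reach, as a shift and turn from the pose commanded when the call began; what a row does not reach only later rows make up. A row lasts 1/8 s, in which the tool goes at most 62.5 mm and 10.7 degrees, less where a joint would pass 70% of its speed; a pose out of reach is approached as far as the arm can. A call with a gripper value outside its range is refused whole. The fingers move at their own pace and stop on an object; "grip_force" is the grip in N (left out, the last holds). Time passes only in rows, so rows that repeat a pose let the fingers close. It gives the time, the measured TCP pose, the force and the opening at its end, in the units of the state.
- readout.get_obs(): the state, without advancing time (a new reading comes with each control period).
- imaging.camera(name): name is "side" or "top"; returns a dict with "color" (400x640x3 uint8, red, green, blue), "mtx" (3x3 intrinsics, pixels), "D" ([k1, k2, p1, p2, k3] as OpenCV has them; the pictures are not rectified), "rvec" (rotation vector, rad) and "tvec" (3), from world to camera coordinates, as OpenCV has them. Camera axes: x right, y down, z forward; pixel columns grow to the right and rows downward; lengths in m; the calibration is good to about 2 mm. A picture is of the moment at which its call begins. There is no depth.
- job.hand_in(): hands the job in, once; it reports no verdict.
The state is a dict: "time_s": time; "qpos": joint angles; "joint_vel": joint speeds; "tau": joint torques, N m; "ee_pos": TCP position; "eef_rot": TCP orientation; "force": force on the tool from outside, world axes, zero at the start; "moment": the same for the moment, N m; "grip_width": finger opening in m.
Only numpy, scipy, OpenCV 4.12 (cv2) and the standard library are available. Lean on these libraries where they do the work, as an engineer would, in place of code of your own. Each camera call takes 0.05 s, during which the arm holds its last target. There are 200 camera calls.

TASK

Set the blue handheld meter on the yellow sloped rest, display up, its bottom end down against the lip and in line with the rest, and let go of it. Then lift the cover of the breaker box, which springs shut if let go, and hold it open at 60 degrees from closed so that the breakers can be checked against the reading: finish while still holding it there. Do not drop the meter, and leave the tape, the spare breaker and the screwdriver where they are.

Things in the scene. Friction and masses are not known exactly. Their poses are not given: they have to be found in the camera images.
- meter_mid (a point): Centre (half-way up) of the loose handheld meter: a blue block 120 long (its x) x 52 wide (its y) x 34 mm high, about 0.2 kg, lying on the table with its face up (its z up). Its x axis points to its top end, which has the pale green display; the bottom end has an orange dial and yellow keys. Can be gripped across its 52 mm width.
- meter_top (a point): Middle of the meter's top end face: 60 mm along the meter's x from its centre.
- rest: The fixed rest; origin on the table below its middle, x level towards uphill, y across, z up. A yellow plate 44 mm wide (narrower than the meter), 122 mm long, slopes up at 25 degrees from its low end (-x) to its high end (+x); its surface is 75 mm above the table at the middle. A lip 14 mm high crosses the low end. Below: a dark post 30 mm square on a dark foot 110 x 80 x 8 mm.
- rest_seat (a point): Where the meter's centre belongs on the rest: over the middle of the plate, 17 mm (half the meter's height) off it, square to it; the inner face of the lip is 60 mm down the slope from here. Axes as rest.
- rest_top (a point): Where the middle of the meter's top end belongs: 60 mm up the slope from rest_seat.
- cover (a joint): Opening angle of the breaker box cover, rad: 0 shut (flat, level), 1.047 = 60 degrees, stops at 1.45. A closing spring and its weight always swing it shut; holding it at the grip takes about 2 N square to the cover.
- box: The fixed breaker box: white, open-topped, 140 (x) x 170 (y) x 90 mm high, a row of breakers inside; origin on the table below its middle. A grey cover, 8 mm thick with a clear window, lies on top, hinged along the +x edge; its free edge with the grip is at the -x side.
- cover_grip (a point): Middle of the cover's red grip: a cylinder 22 mm across and 26 mm long, lying parallel to the hinge, in the cover's plane 36 mm beyond its free edge, on a neck 14 mm wide and 8 mm thick. Can be pinched across its 26 mm length; the cover then turns between the fingers. It moves with the cover; axes are the cover's (the box's when shut).
- cover_hinge (a point): Middle of the cover's hinge line, along the box's far (+x) upper edge, 176 mm from the grip, 94.5 mm above the table. The cover opens by its grip rising and going over towards +x of the box. Its axes are the cover's: y along the hinge.
- tape_mid (a point): Centre of a yellow ring of tape, 64 mm across, 18 mm high, lying flat; leave alone.
- spare_mid (a point): Centre of a spare white breaker, 80 x 36 x 67 mm high, standing on the table; leave alone.
- screwdriver: Screwdriver 170 mm long lying on the table; origin about mid-length on its underside, x towards its tip; leave alone.

How it is judged:
By the outcome, as a careful person would: the job done as asked, in the order asked, and still so for the second after the job is handed in, while the arm keeps its last pose, push and grip.
It also fails if it takes over 58 s, if anything falls off the work surface, if the arm or the gripper's body presses on something with over 40 N, if the wrist force passes 120 N, or if a joint passes its speed limit or range.

## Working session

There is one attempt and no reset: what is moved stays moved. The work goes in short steps, Python scripts to look and compute and a tool call to move; the robot and the scene stay as the last step left them, time stands still between calls to the robot, and variables do not carry over. Pictures are saved under pics/ and viewed, about 8 in all and at most 12, crops included, and the job is handed in when it is done.

Besides the shell and the picture viewer there is one more tool, called after "Call:" as a command line: name --argument value ..., lists and objects as JSON in quotes. arm_command: Moves the arm, as the interface text tells. Its arguments: {"type":"object","properties":{"increments":{"type":"array","items":{"type":"object","properties":{"gripper":{"type":"number"},"slide":{"type":"array","items":{"type":"number"}},"yaw":{"type":"number"}}}},"grip_force":{"type":"number"}},"required":["increments"]}

```bash
mkdir -p pics; python3 - <<'E'
from station import readout, imaging
import cv2,numpy as np
print(readout.get_obs())
for n in("side","top"):
    c=imaging.camera(n); cv2.imwrite(f"pics/{n}0.png",c["color"][:,:,::-1]); R=cv2.Rodrigues(np.array(c["rvec"],float))[0]
    print(n,c["mtx"],c["D"],-R.T@np.array(c["tvec"]).ravel(),R[2])
E
```

```text
{'time_s': 0.0, 'qpos': array([ 1.27338893e+00,  3.00481476e-01,  1.52160541e+00, -1.93742872e-05,
        1.32070522e+00, -6.66156495e-02]), 'joint_vel': array([ 0.00067457, -0.00064578,  0.00091506, -0.00086415,  0.00126126,
       -0.00012714]), 'tau': array([ 2.07966979e-03, -5.31811595e+01, -3.52735627e+01,  7.08703394e-02,
        2.43830297e-02, -8.64256549e-05]), 'ee_pos': array([0.12574692, 0.53514945, 0.20487035]), 'eef_rot': array([-3.14039461e+00, -6.11193664e-05,  2.91080568e+00]), 'force': array([ 0.47503803, -0.18066313,  0.06146506]), 'moment': array([-0.01399494, -0.00417213,  0.06184571]), 'grip_width': 0.09371917180500333}
side [[387.60632244   0.         322.58091154]
 [  0.         387.60632244 197.88619115]
 [  0.           0.           1.        ]] [-0.07553501  0.          0.          0.          0.        ] [0.36756794 0.71993875 0.80767405] [ 0.21664854 -0.70616698 -0.67408576]
top [[467.01457873   0.         317.26346533]
 [  0.         467.01457873 197.48054942]
 [  0.           0.           1.        ]] [-0.01024624  0.          0.          0.          0.        ] [0.42574556 0.01300263 1.66792777] [ 0.10576036  0.00399513 -0.99438362]
```

View pics/side0.png

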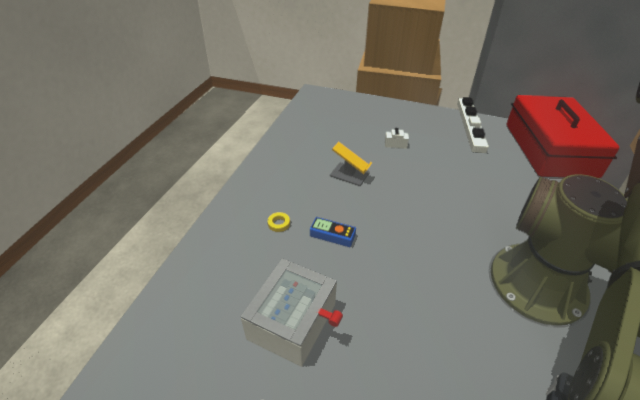

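View pics/top0.png

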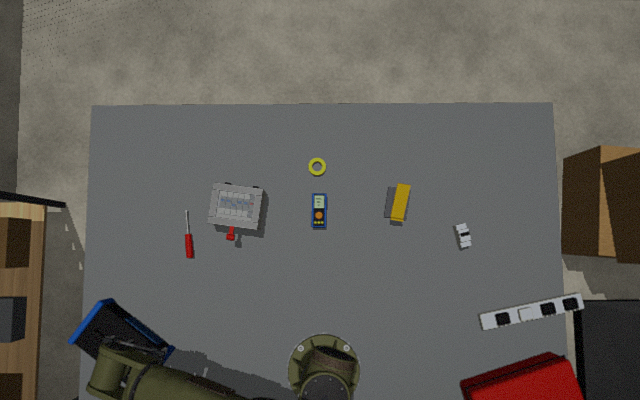

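Side view: meter (333,231), rest (352,160) with its left (+x) end high, box (290,308), grip (333,317). Top view: meter (319,211), rest (398,203), grip (231,234). Next I'll look at enlarged crops and the colour blobs.

```bash
cat >u.py <<'E'
import cv2,numpy as np
from station import readout, imaging
def cam(n):
    c=imaging.camera(n); c["R"]=cv2.Rodrigues(np.array(c["rvec"],float))[0]; c["t"]=np.array(c["tvec"],float).ravel()
    c["C"]=-c["R"].T@c["t"]; c["hsv"]=cv2.cvtColor(c["color"],cv2.COLOR_RGB2HSV); return c
def norm(c,p): return cv2.undistortPoints(np.array(p,float).reshape(-1,1,2),np.array(c["mtx"]),np.array(c["D"])).reshape(-1,2)
def onz(c,p,z):
    d=np.c_[norm(c,p),np.ones(len(np.reshape(p,(-1,2))))]@c["R"]
    return c["C"]+d*((z-c["C"][2])/d[:,2])[:,None]
def tri(a,pa,b,pb):
    P=[np.c_[c["R"],c["t"]] for c in(a,b)]
    X=cv2.triangulatePoints(P[0],P[1],norm(a,pa).T,norm(b,pb).T); return (X[:3]/X[3]).T
def proj(c,X): return cv2.projectPoints(np.array(X,float).reshape(-1,1,3),np.array(c["rvec"],float),c["t"],np.array(c["mtx"]),np.array(c["D"]))[0].reshape(-1,2)
def mask(c,lo,hi,box):
    m=cv2.inRange(c["hsv"],lo,hi); k=np.zeros_like(m); x0,y0,x1,y1=box; k[y0:y1,x0:x1]=m[y0:y1,x0:x1]; return k
def blob(m):
    cs=cv2.findContours(m,cv2.RETR_EXTERNAL,cv2.CHAIN_APPROX_NONE)[0]; b=max(cs,key=cv2.contourArea)
    k=np.zeros_like(m); cv2.drawContours(k,[b],-1,255,-1); k&=m; y,x=np.nonzero(k); return np.array([x.mean(),y.mean()]),len(x),b[:,0,:]
def crop(c,x,y,w,h,s): return cv2.resize(c["color"][y:y+h,x:x+w,::-1],None,fx=s,fy=s,interpolation=cv2.INTER_CUBIC)
E
python3 - <<'E'
from u import *
s,t=cam("side"),cam("top")
a=np.vstack([np.hstack([crop(s,300,130,80,50,5),crop(s,300,205,80,50,5)]),np.hstack([crop(t,370,175,50,62,5)[:, :250],crop(t,300,185,40,62,5),crop(t,205,175,70,62,5)])[:, :800]])
cv2.imwrite("pics/c1.png",a)
for nm,lo,hi,bs,bt in [("blue",(105,120,60),(125,255,255),(295,205,370,255),(305,185,335,235)),
 ("green",(35,30,90),(85,160,255),(295,205,370,255),(305,185,335,235)),
 ("orange",(3,150,120),(18,255,255),(295,205,370,255),(305,185,335,235)),
 ("red",(0,150,70),(6,255,255),(312,300,350,335),(220,220,245,245)),
 ("plate",(18,150,70),(32,255,255),(320,135,385,190),(380,175,420,230))]:
    S,T=blob(mask(s,lo,hi,bs)),blob(mask(t,lo,hi,bt))
    print(nm,S[0],S[1],T[0],T[1],tri(s,S[0],t,T[0]))
    for B in(S,T):
        if nm in("blue","plate"): print(cv2.approxPolyDP(B[2],2,True).reshape(-1).tolist(), cv2.minAreaRect(B[2]))
E
```

```text
blue [332.2 236.2] 375 [318.71176471 210.77647059] 170 [[ 0.55439452  0.01460138 -0.0019014 ]]
[310, 228, 311, 235, 346, 245, 350, 244, 355, 229, 350, 237] ((332.32757568359375, 236.08700561523438), (45.011104583740234, 17.200103759765625), 1.301952600479126)
[313, 193, 311, 225, 324, 227, 326, 194] ((318.6923522949219, 210.11404418945312), (14.52645206451416, 34.0140266418457), 2.045408248901367)
green [322.36144578 224.39156627] 166 [318.54263566 201.0620155 ] 129 [[0.58480781 0.01477591 0.0360181 ]]
orange [339.         228.62962963] 54 [318.5        214.83333333] 36 [[0.53669104 0.01530845 0.0359991 ]]
red [331.19565217 315.36413043] 184 [230.24324324 233.43243243] 74 [[0.47099679 0.31161211 0.09887389]]
plate [351.         157.32592593] 405 [399.77505112 201.88957055] 489 [[ 0.57807098 -0.26387154  0.07119043]]
[334, 146, 336, 152, 362, 172, 369, 166, 370, 162, 367, 164, 340, 143] ((350.6788024902344, 157.2965850830078), (40.269710540771484, 12.728607177734375), 32.34744644165039)
[398, 183, 390, 217, 402, 221, 409, 185] ((399.8883056640625, 201.87344360351562), (13.43950366973877, 37.482032775878906), 11.689370155334473)
```

View pics/c1.png

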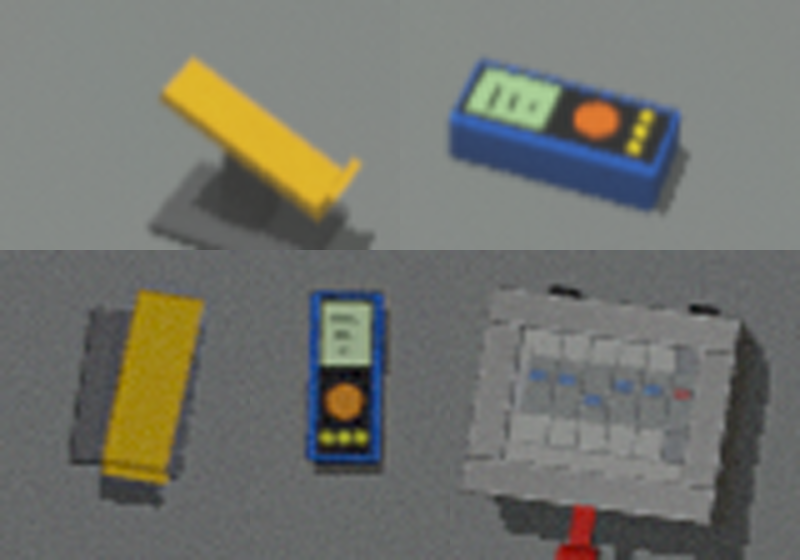

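Crops: the plate's high end is at side (338,142)/(332,149), with the lip at its right, -x end (371,162), so uphill is about +x. The meter's display end also points +x. The cover corners in the top view are roughly (213,183), (263,189), (208,223), (257,229). Now refining.

```bash
python3 - <<'E'
from u import *
s,t=cam("side"),cam("top")
def quad(c,lo,hi,box,k=8,eps=8):
    x0,y0,x1,y1=box; im=cv2.resize(c["color"][y0:y1,x0:x1],None,fx=k,fy=k,interpolation=cv2.INTER_CUBIC)
    m=cv2.inRange(cv2.cvtColor(im,cv2.COLOR_RGB2HSV),lo,hi); b=max(cv2.findContours(m,0,1)[0],key=cv2.contourArea)
    f=lambda p:(np.array(p).reshape(-1,2)+.5)/k-.5+[x0,y0]
    return f(cv2.approxPolyDP(b,eps,True)),f(cv2.boxPoints(cv2.minAreaRect(b)))
Y=((18,120,60),(32,255,255))
pt=quad(t,*Y,(380,175,420,230)); ps=quad(s,*Y,(320,135,385,190),eps=6)
print("plate top",pt[0].round(1).tolist(),"\nbox",pt[1].round(1).tolist()); print("plate side",ps[0].round(1).tolist())
B=((100,60,30),(128,255,255))
m=quad(t,*B,(305,185,335,235)); print("meter top",m[0].round(1).tolist()); print(onz(t,m[1],.034).round(4).tolist())
ms=quad(s,*B,(295,205,370,255)); print("meter side",ms[0].round(1).tolist())
cov=[(213,183),(263.4,189),(208,222.6),(257.4,229.4)]
print("cover",onz(t,cov,.0985).round(4).tolist())
# neck/grip red detail
r=quad(s,(0,150,60),(8,255,255),(312,300,350,335),eps=5); print("red side",r[0].round(1).tolist())
r=quad(t,(0,120,60),(8,255,255),(220,220,245,245),eps=5); print("red top",r[0].round(1).tolist())
k=np.hstack([crop(s,325,135,55,50,8)[:, :400],crop(s,310,290,50,50,8)]); k2=np.hstack([crop(t,385,178,50,25,8),crop(t,215,220,50,25,8)])
cv2.imwrite("pics/c2.png",np.vstack([k,k2]))
E
```

```text
plate top [[397.9, 182.4], [389.6, 217.1], [390.7, 219.6], [401.8, 221.4], [403.3, 219.9], [410.2, 185.1]] 
box [[389.0, 219.3], [396.6, 181.8], [410.5, 184.6], [402.9, 222.1]]
plate side [[337.7, 141.6], [332.6, 147.3], [332.3, 149.7], [363.3, 173.3], [371.3, 162.2], [370.1, 161.6], [367.6, 163.2]]
meter top [[313.2, 192.4], [311.2, 194.2], [310.6, 226.1], [314.7, 227.6], [324.2, 227.6], [325.8, 226.2], [326.6, 194.1], [324.8, 192.8]]
[[0.4943, 0.0442, 0.034], [0.618, 0.0407, 0.034], [0.6163, -0.0145, 0.034], [0.4927, -0.0105, 0.034]]
meter side [[314.6, 217.3], [309.2, 227.8], [310.4, 235.9], [347.3, 246.4], [350.7, 245.6], [354.9, 234.7], [355.2, 226.4], [324.2, 218.7], [335.9, 223.8], [350.3, 226.2], [352.8, 228.3], [349.4, 236.4], [313.1, 227.3], [311.9, 225.6], [316.3, 218.2], [323.9, 218.7], [316.8, 216.3]]
cover [[0.6442, 0.3731, 0.0985], [0.6226, 0.2017, 0.0985], [0.5098, 0.3875, 0.0985], [0.486, 0.2209, 0.0985]]
red side [[320.1, 309.2], [318.6, 311.8], [319.4, 314.3], [327.9, 317.9], [329.3, 320.8], [331.4, 320.9], [336.9, 323.8], [341.3, 315.4], [339.6, 311.7], [335.2, 310.3], [331.8, 312.8], [321.7, 308.6]]
red top [[230.3, 224.9], [229.1, 226.2], [228.4, 232.8], [226.2, 234.2], [225.7, 237.8], [226.6, 238.1], [226.2, 238.9], [230.2, 239.8], [232.7, 238.6], [232.8, 239.9], [233.9, 235.6], [232.6, 231.9], [233.8, 227.1], [232.7, 225.3]]
```

View pics/c2.png

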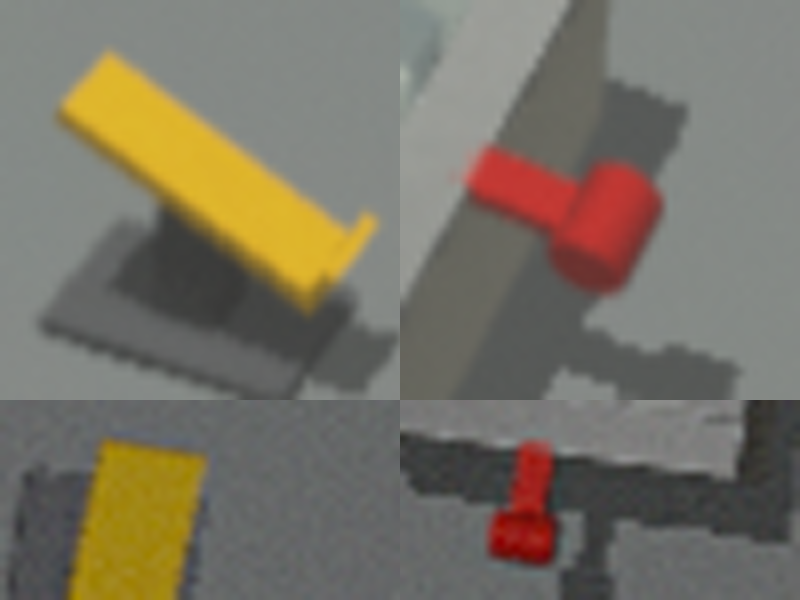

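```bash
python3 - <<'E'
from u import *
s,t=cam("side"),cam("top")
H=tri(s,[(332.5,147.6),(337.7,141.6)],t,[(397.9,182.4),(410.2,185.1)]); print("high corners",H.round(4).tolist(),H.mean(0),np.linalg.norm(H[0]-H[1]))
d=H[0]-H[1]; print("yaw from end",np.arctan2(-d[0],d[1]))
# edges along plate in the top view cast to heights of sloped plane: high .101, low ~.05
L=[onz(t,[a],H.mean(0)[2])[0] for a in[(397.9,182.4),(410.2,185.1)]]
M=[onz(t,[a],.055)[0] for a in[(389.6,217.1),(403.3,219.9)]]
for a,b in zip(L,M): print("edge",a.round(4),b.round(4),np.arctan2(*(a-b)[1::-1]))
c,sn=np.cos(np.radians(25)),np.sin(np.radians(25))
for yaw in(-.12,-.15,-.18):
    u=np.array([np.cos(yaw),np.sin(yaw)]); v=np.array([-u[1],u[0]])
    mid=H.mean(0)-np.r_[u*.061*c,.061*sn]
    P=lambda a,w,n:np.r_[mid[:2]+u*(a*c-n*sn)+v*w, mid[2]+a*sn+n*c]
    X=[P(.061,.022,0),P(.061,-.022,0),P(-.061,.022,0),P(-.061,-.022,.014),P(-.061,.022,.014),P(-.06,0,0)]
    print(yaw,mid.round(4)); print(proj(s,X).round(1).tolist()); print(proj(t,X).round(1).tolist())
# grip: end faces of cylinder & neck
print("grip",tri(s,[(335.2,317.6)],t,[(230.0,236.4)]))
C=onz(t,[(213,183),(263.4,189),(208,222.6),(257.4,229.4)],.0985);
for i,j in((0,2),(1,3)): print("box yaw",np.arctan2(*(C[i]-C[j])[1::-1]))
for i,j in((0,1),(2,3)): d=C[i]-C[j]; print(np.arctan2(-d[0],d[1]))
E
```

```text
high corners [[0.6398, -0.2542, 0.1013], [0.6326, -0.2958, 0.0987]] [ 0.63616441 -0.27499038  0.10002791] 0.04221473687659044
yaw from end -0.17103838163084892
edge [ 0.6423 -0.254   0.1   ] [ 0.5277 -0.2302  0.055 ] -0.2052082555620103
edge [ 0.6328 -0.2954  0.1   ] [ 0.5177 -0.2773  0.055 ] -0.15642898370760586
-0.12 [ 0.5813 -0.2684  0.0742]
[[331.9, 148.1], [337.4, 141.0], [363.4, 170.4], [370.2, 160.2], [365.5, 167.7], [365.5, 166.4]]
[[397.7, 183.4], [410.6, 184.9], [392.1, 216.8], [405.3, 219.7], [392.5, 218.3], [398.5, 217.3]]
-0.15 [ 0.5815 -0.2667  0.0742]
[[331.7, 148.0], [337.6, 141.1], [362.8, 170.9], [370.0, 160.8], [364.9, 168.3], [365.2, 167.0]]
[[397.7, 183.2], [410.6, 185.1], [391.2, 216.5], [404.2, 219.8], [391.5, 218.0], [397.5, 217.1]]
-0.18 [ 0.5818 -0.2651  0.0742]
[[331.6, 147.9], [337.8, 141.1], [362.2, 171.4], [369.8, 161.4], [364.3, 168.8], [364.8, 167.5]]
[[397.7, 183.0], [410.6, 185.3], [390.3, 216.2], [403.2, 219.8], [390.6, 217.6], [396.6, 217.0]]
grip [[0.46155546 0.31275454 0.09687932]]
box yaw -0.10675308563198137
box yaw -0.1398515320521619
-0.12500383249359232
-0.14139633329139167
```

Measured:

| Item | Position | Yaw | Check |
|---|---|---|---|
| Meter centre | (0.557, 0.015), top about 35 mm high | about -0.02 | height given as 34 mm |
| Rest plate middle | (0.5815, -0.265), z 0.0742 | -0.18 | z given as 75 mm |
| Grip | (0.4616, 0.313, 0.097) | box -0.128 | z given as 94.5 mm |

These agree with the text, so I'm moving above the meter.

Call:
arm_command --increments '[{"slide": [0.036, -0.043, 0], "yaw": 0.02, "gripper": 1}, {"slide": [0.07, -0.085, 0], "yaw": 0.04, "gripper": 1}, {"slide": [0.108, -0.13, 0], "yaw": 0.06, "gripper": 1}, {"slide": [0.144, -0.173, 0], "yaw": 0.08, "gripper": 1}, {"slide": [0.18, -0.217, 0], "yaw": 0.1, "gripper": 1}, {"slide": [0.217, -0.26, 0], "yaw": 0.12, "gripper": 1}, {"slide": [0.253, -0.303, 0], "yaw": 0.14, "gripper": 1}, {"slide": [0.289, -0.347, 0], "yaw": 0.16, "gripper": 1}]'

```text
time_s: 1.4
ee_pos: [0.4158, 0.1868, 0.2057]
eef_rot: [3.141, 0.001, 3.071]
force: [0.4, 1.0, 0.0]
grip_width: 0.0938
```

Call:
arm_command --increments '[{"slide": [0.036, -0.043, -0.02], "yaw": 0.013, "gripper": 1}, {"slide": [0.072, -0.086, -0.04], "yaw": 0.026, "gripper": 1}, {"slide": [0.108, -0.13, -0.06], "yaw": 0.039, "gripper": 1}, {"slide": [0.144, -0.173, -0.08], "yaw": 0.051, "gripper": 1}, {"slide": [0.144, -0.173, -0.1], "yaw": 0.051, "gripper": 1}, {"slide": [0.144, -0.173, -0.12], "yaw": 0.051, "gripper": 1}, {"slide": [0.144, -0.173, -0.12], "yaw": 0.051, "gripper": 1}]'

```text
time_s: 2.28
ee_pos: [0.5581, 0.0153, 0.0842]
eef_rot: [3.142, -0.003, 3.122]
force: [0.1, 0.4, 1.0]
grip_width: 0.0938
```

Call:
arm_command --increments '[{"slide": [0, 0, -0.03], "gripper": 1}, {"slide": [0, 0, -0.055], "gripper": 1}, {"slide": [0, 0, -0.07], "gripper": 1}, {"slide": [0, 0, -0.08], "gripper": 1}, {"slide": [0, 0, -0.08], "gripper": 1}]'

```text
invalid input
```

Call:
arm_command --increments '[{"gripper": 0.5}, {"gripper": 0.4}, {"gripper": 0.4}, {"gripper": 0.4}, {"gripper": 0.4}, {"gripper": 0.4}]' --grip_force 12

```text
invalid input
```

The calls were probably refused because every row needs all its fields.

Call:
arm_command --increments '[{"slide": [0, 0, -0.03], "yaw": 0, "gripper": 1}, {"slide": [0, 0, -0.055], "yaw": 0, "gripper": 1}, {"slide": [0, 0, -0.07], "yaw": 0, "gripper": 1}, {"slide": [0, 0, -0.08], "yaw": 0, "gripper": 1}, {"slide": [0, 0, -0.08], "yaw": 0, "gripper": 1}]'

```text
time_s: 2.9
ee_pos: [0.5589, 0.0154, 0.0055]
eef_rot: [-3.142, -0.0, 3.122]
force: [-0.8, 0.3, 0.5]
grip_width: 0.094
```

Call:
arm_command --increments '[{"slide": [0, 0, 0], "yaw": 0, "gripper": 0.5}, {"slide": [0, 0, 0], "yaw": 0, "gripper": 0.4}, {"slide": [0, 0, 0], "yaw": 0, "gripper": 0.4}, {"slide": [0, 0, 0], "yaw": 0, "gripper": 0.4}, {"slide": [0, 0, 0], "yaw": 0, "gripper": 0.4}, {"slide": [0, 0, 0], "yaw": 0, "gripper": 0.4}]' --grip_force 12

```text
time_s: 3.65
ee_pos: [0.5589, 0.0153, 0.0056]
eef_rot: [-3.141, 0.0, 3.122]
force: [-1.2, -2.1, 1.9]
grip_width: 0.0519
```

Gripped at 51.9 mm. Lifting, then carrying it over the rest.

Call:
arm_command --increments '[{"slide": [0, 0, 0.02], "yaw": 0, "gripper": 0.4}, {"slide": [0, 0, 0.05], "yaw": 0, "gripper": 0.4}, {"slide": [0, -0.02, 0.09], "yaw": -0.02, "gripper": 0.4}, {"slide": [0.002, -0.06, 0.12], "yaw": -0.05, "gripper": 0.4}, {"slide": [0.005, -0.1, 0.14], "yaw": -0.08, "gripper": 0.4}, {"slide": [0.008, -0.14, 0.15], "yaw": -0.11, "gripper": 0.4}, {"slide": [0.011, -0.18, 0.15], "yaw": -0.13, "gripper": 0.4}, {"slide": [0.014, -0.22, 0.15], "yaw": -0.15, "gripper": 0.4}]'

```text
time_s: 4.65
ee_pos: [0.5726, -0.2057, 0.1551]
eef_rot: [3.141, -0.001, 2.971]
force: [0.4, 0.2, -2.6]
grip_width: 0.0519
```

Call:
arm_command --increments '[{"slide": [0.002, -0.03, 0], "yaw": -0.007, "gripper": 0.4}, {"slide": [0.004, -0.055, 0], "yaw": -0.013, "gripper": 0.4}, {"slide": [0.004, -0.06, 0], "yaw": -0.013, "gripper": 0.4}, {"slide": [0.004, -0.06, 0], "yaw": -0.013, "gripper": 0.4}]'

```text
time_s: 5.15
ee_pos: [0.5766, -0.2641, 0.155]
eef_rot: [3.141, -0.001, 2.959]
force: [-0.5, -0.5, -2.3]
grip_width: 0.0522
```

```bash
python3 - <<'E'
from u import *
s,t=cam("side"),cam("top")
cv2.imwrite("pics/c3.png",np.hstack([crop(s,310,60,90,140,4),crop(t,370,165,65,70,8)[:560,:440]]))
S,T=blob(mask(s,(35,30,90),(85,160,255),(290,40,420,200)))[:2],blob(mask(t,(35,30,90),(85,160,255),(370,150,440,240)))[:2]
print(S,T,tri(s,S[0],t,T[0]))
E
```

```text
(array([342.42592593, 124.12962963]), 54) (array([428., 222.]), 1) [[ 0.56558444 -0.32701463  0.15662139]]
```

View pics/c3.png

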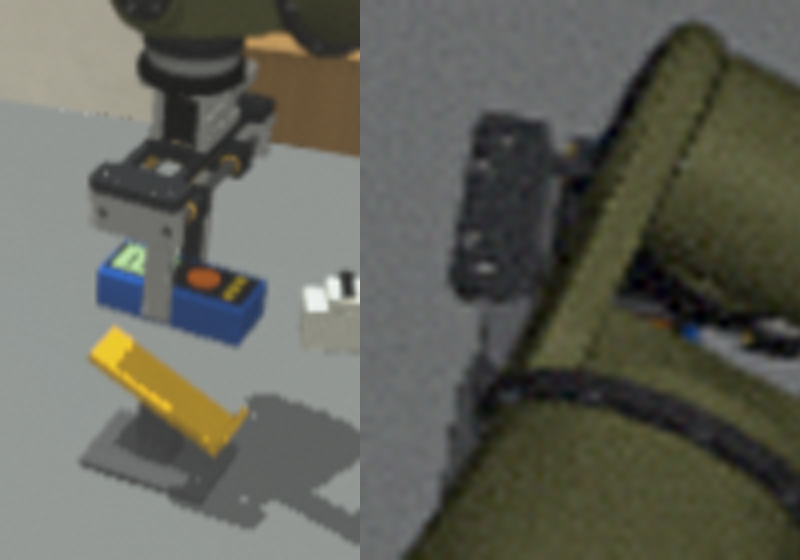

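The meter is held level over the rest, with the finger slightly toward its top end. I'll measure that offset on its near side face.

```bash
python3 - <<'E'
from u import *
s=cam("side"); o=readout.get_obs(); p=o["ee_pos"]; yaw=o["eef_rot"][2]-np.pi
u=np.array([np.cos(yaw),np.sin(yaw),0]); v=np.array([-u[1],u[0],0])
x0,y0,x1,y1=325,100,385,150; k=8
im=cv2.resize(s["color"][y0:y1,x0:x1],None,fx=k,fy=k,interpolation=cv2.INTER_CUBIC)
m=cv2.inRange(cv2.cvtColor(im,cv2.COLOR_RGB2HSV),(105,150,50),(125,255,255))
m=cv2.morphologyEx(m,cv2.MORPH_CLOSE,np.ones((45,95),np.uint8))
b=max(cv2.findContours(m,0,1)[0],key=cv2.contourArea)
q=(cv2.approxPolyDP(b,7,True).reshape(-1,2)+.5)/k-.5+[x0,y0]
d=np.c_[norm(s,q),np.ones(len(q))]@s["R"]; c0=p+v*.026
X=s["C"]+d*(((c0-s["C"])@v)/(d@v))[:,None]
for a,w in zip(q,X): print(a.round(1),"along",round(float((w-p)@u),4),"z rel grasp",round(float(w[2]-p[2]-.019),4))
E
```

```text
[334.7 127.1] along 0.0503 z rel grasp 0.008
[335.3 134.4] along 0.0471 z rel grasp -0.0172
[343.3 136.9] along 0.02 z rel grasp -0.0174
[358.8 137.2] along -0.03 z rel grasp -0.0018
[359.6 141.6] along -0.0336 z rel grasp -0.016
[363.3 141.6] along -0.0454 z rel grasp -0.012
[363.6 142.8] along -0.0466 z rel grasp -0.0161
[368.8 143.8] along -0.0633 z rel grasp -0.0139
[369.1 138.9] along -0.0624 z rel grasp 0.0029
[373.8 135.9] along -0.0757 z rel grasp 0.0176
[374.7 130.4] along -0.0763 z rel grasp 0.0364
[371.9 134.1] along -0.0694 z rel grasp 0.022
[360.2 134.1] along -0.0334 z rel grasp 0.0102
[354.4 131.9] along -0.0147 z rel grasp 0.0116
[344.9 131.9] along 0.0157 z rel grasp 0.0018
[344.4 129.1] along 0.0179 z rel grasp 0.0111
[336.6 126.2] along 0.0442 z rel grasp 0.0129
```

Call:
arm_command --increments '[{"slide": [0.004, -0.001, -0.015], "yaw": 0, "gripper": 0.4}, {"slide": [0.007, -0.0015, -0.03], "yaw": 0, "gripper": 0.4}, {"slide": [0.007, -0.0015, -0.042], "yaw": 0, "gripper": 0.4}, {"slide": [0.007, -0.0015, -0.045], "yaw": 0, "gripper": 0.4}, {"slide": [0.007, -0.0015, -0.045], "yaw": 0, "gripper": 0.4}]' --grip_force 10

```text
time_s: 5.92
ee_pos: [0.5838, -0.2661, 0.1104]
eef_rot: [3.142, -0.0, 2.959]
force: [-0.5, -0.2, -1.5]
grip_width: 0.0517
```

Call:
arm_command --increments '[{"slide": [0, 0, -0.002], "yaw": 0, "gripper": 0.4}, {"slide": [0, 0, -0.004], "yaw": 0, "gripper": 0.4}, {"slide": [0, 0, -0.006], "yaw": 0, "gripper": 0.4}, {"slide": [0, 0, -0.008], "yaw": 0, "gripper": 0.4}, {"slide": [0, 0, -0.008], "yaw": 0, "gripper": 0.4}]'

```text
time_s: 6.55
ee_pos: [0.5837, -0.2661, 0.1024]
eef_rot: [-3.142, -0.0, 2.959]
force: [-1.5, 1.1, -1.5]
grip_width: 0.052
```

Call:
arm_command --increments '[{"slide": [0, 0, -0.002], "yaw": 0, "gripper": 0.4}, {"slide": [0, 0, -0.004], "yaw": 0, "gripper": 0.4}, {"slide": [0, 0, -0.006], "yaw": 0, "gripper": 0.4}, {"slide": [0, 0, -0.008], "yaw": 0, "gripper": 0.4}, {"slide": [0, 0, -0.01], "yaw": 0, "gripper": 0.4}, {"slide": [0, 0, -0.01], "yaw": 0, "gripper": 0.4}]'

```text
time_s: 7.3
ee_pos: [0.5838, -0.2661, 0.0922]
eef_rot: [3.142, -0.0, 2.959]
force: [-0.5, -0.8, -1.8]
grip_width: 0.0521
```

```bash
python3 - <<'E'
from u import *
s=cam("side"); cv2.imwrite("pics/c4.png",crop(s,315,95,80,90,6)); o=readout.get_obs(); print(o["force"],o["moment"],o["ee_pos"])
E
```

```text
[ 0.06431099  1.15757914 -2.40208787] [ 0.0022024  -0.04922013  0.00059387] [ 0.58394647 -0.26602702  0.09221689]
```

View pics/c4.png

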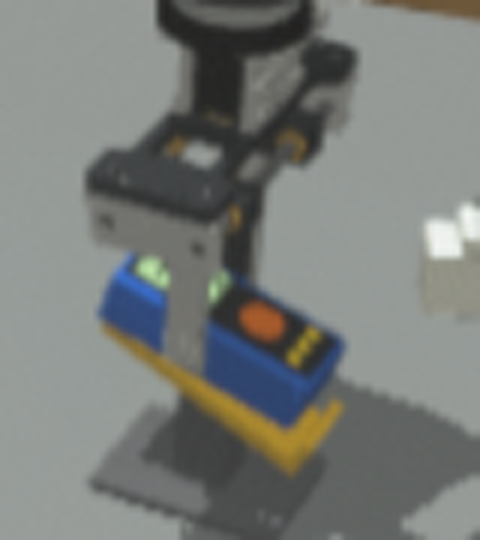

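The meter is pivoting as intended: its high end is on the plate and its bottom end still sits above the lip. Continuing down.

Call:
arm_command --increments '[{"slide": [0, 0, -0.002], "yaw": 0, "gripper": 0.4}, {"slide": [0, 0, -0.004], "yaw": 0, "gripper": 0.4}, {"slide": [0, 0, -0.006], "yaw": 0, "gripper": 0.4}, {"slide": [0, 0, -0.007], "yaw": 0, "gripper": 0.4}, {"slide": [0, 0, -0.007], "yaw": 0, "gripper": 0.4}]'

```text
time_s: 7.98
ee_pos: [0.5839, -0.2661, 0.0853]
eef_rot: [3.142, 0.0, 2.959]
force: [0.1, -0.1, -1.3]
grip_width: 0.0518
```

Call:
arm_command --increments '[{"slide": [0, 0, -0.001], "yaw": 0, "gripper": 0.4}, {"slide": [0, 0, -0.002], "yaw": 0, "gripper": 0.4}, {"slide": [0, 0, -0.002], "yaw": 0, "gripper": 0.4}]'

```text
time_s: 8.35
ee_pos: [0.5839, -0.2661, 0.0841]
eef_rot: [-3.142, 0.0, 2.959]
force: [-3.2, 1.1, 5.9]
grip_width: 0.052
```

```bash
python3 - <<'E'
from u import *
s=cam("side"); cv2.imwrite("pics/c5.png",crop(s,315,95,80,90,6)); o=readout.get_obs(); print(o["force"],o["moment"],o["ee_pos"])
E
```

```text
[-3.95991176  1.40164348  5.85467081] [0.49574682 0.46986097 0.05029246] [ 0.58389993 -0.26610621  0.08408111]
```

View pics/c5.png

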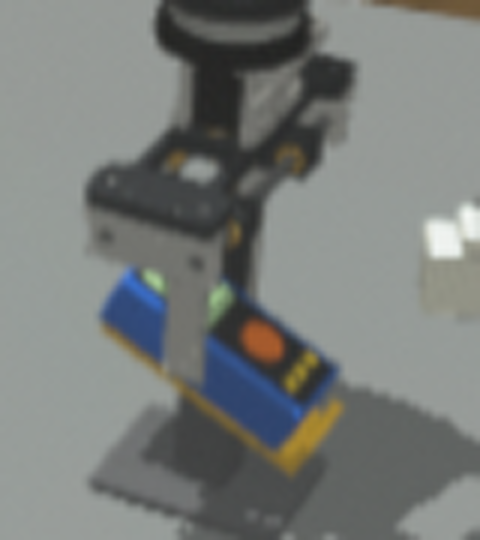

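Flat on the plate, since the contact force is square to the slope. The bottom end is a few mm above the lip, so I'll slide it down gently.

Call:
arm_command --increments '[{"slide": [-0.0009, 0.0002, 0.0], "yaw": 0, "gripper": 0.4}, {"slide": [-0.0018, 0.0003, -0.0004], "yaw": 0, "gripper": 0.4}, {"slide": [-0.0027, 0.0005, -0.0008], "yaw": 0, "gripper": 0.4}, {"slide": [-0.0036, 0.0006, -0.0012], "yaw": 0, "gripper": 0.4}, {"slide": [-0.0045, 0.0008, -0.0016], "yaw": 0, "gripper": 0.4}, {"slide": [-0.0045, 0.0008, -0.0016], "yaw": 0, "gripper": 0.4}]'

```text
time_s: 9.15
ee_pos: [0.5793, -0.2653, 0.0819]
eef_rot: [-3.142, 0.0, 2.959]
force: [-0.9, 0.5, 4.1]
grip_width: 0.0518
```

Call:
arm_command --increments '[{"slide": [-0.0009, 0.0002, -0.0004], "yaw": 0, "gripper": 0.4}, {"slide": [-0.0018, 0.0003, -0.0008], "yaw": 0, "gripper": 0.4}, {"slide": [-0.0018, 0.0003, -0.0008], "yaw": 0, "gripper": 0.4}]'

```text
time_s: 9.52
ee_pos: [0.5777, -0.265, 0.0812]
eef_rot: [-3.142, 0.001, 2.959]
force: [4.5, -0.3, 4.2]
grip_width: 0.052
```

Call:
arm_command --increments '[{"slide": [-0.0009, 0.0002, -0.0004], "yaw": 0, "gripper": 0.4}, {"slide": [-0.0009, 0.0002, -0.0004], "yaw": 0, "gripper": 0.4}]'

```text
time_s: 9.78
ee_pos: [0.5776, -0.2649, 0.0813]
eef_rot: [-3.141, 0.003, 2.959]
force: [8.0, -0.6, 5.1]
grip_width: 0.052
```

```bash
python3 - <<'E'
from u import *
s=cam("side"); cv2.imwrite("pics/c6.png",crop(s,325,115,60,70,8)); o=readout.get_obs(); print(o["force"],o["moment"],o["ee_pos"])
E
```

```text
[ 7.91000129 -0.3183976   5.17553302] [-0.14757449 -1.46619624  0.09757256] [ 0.57760011 -0.26487757  0.08123316]
```

View pics/c6.png

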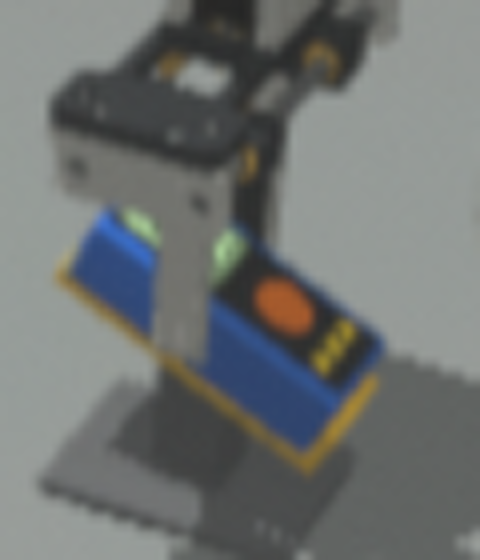

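The TCP has stopped and Fx rose to 8 N, so the bottom end is against the lip. I'll ease the preload, let go and rise.

Call:
arm_command --increments '[{"slide": [0.0008, -0.0001, 0.0006], "yaw": 0, "gripper": 0.4}, {"slide": [0.0008, -0.0001, 0.0006], "yaw": 0, "gripper": 0.6}, {"slide": [0.0008, -0.0001, 0.0006], "yaw": 0, "gripper": 0.65}, {"slide": [0.0008, -0.0001, 0.0006], "yaw": 0, "gripper": 0.7}, {"slide": [0.0008, -0.0001, 0.0006], "yaw": 0, "gripper": 0.75}, {"slide": [0.0008, -0.0001, 0.0006], "yaw": 0, "gripper": 0.75}]'

```text
time_s: 10.58
ee_pos: [0.5774, -0.2649, 0.0812]
eef_rot: [3.142, -0.0, 2.959]
force: [-0.7, 0.6, 0.1]
grip_width: 0.0705
```

Call:
arm_command --increments '[{"slide": [0, 0, 0.015], "yaw": 0, "gripper": 0.75}, {"slide": [0, 0, 0.04], "yaw": 0, "gripper": 0.75}, {"slide": [0, 0, 0.08], "yaw": 0, "gripper": 0.75}, {"slide": [0, 0, 0.12], "yaw": 0, "gripper": 0.75}, {"slide": [-0.02, 0.05, 0.14], "yaw": 0, "gripper": 0.6}, {"slide": [-0.04, 0.1, 0.14], "yaw": 0.01, "gripper": 0.6}, {"slide": [-0.06, 0.15, 0.14], "yaw": 0.02, "gripper": 0.6}, {"slide": [-0.08, 0.2, 0.14], "yaw": 0.03, "gripper": 0.6}]'

```text
time_s: 11.58
ee_pos: [0.4966, -0.0635, 0.2225]
eef_rot: [-3.142, 0.002, 2.989]
force: [0.5, 1.0, 1.0]
grip_width: 0.0561
```

Call:
arm_command --increments '[{"slide": [-0.01, 0.05, 0], "yaw": 0.01, "gripper": 0.6}, {"slide": [-0.02, 0.1, 0], "yaw": 0.015, "gripper": 0.6}, {"slide": [-0.03, 0.15, 0], "yaw": 0.02, "gripper": 0.6}, {"slide": [-0.03, 0.2, 0], "yaw": 0.024, "gripper": 0.6}, {"slide": [-0.035, 0.25, -0.01], "yaw": 0.024, "gripper": 0.6}, {"slide": [-0.037, 0.3, -0.02], "yaw": 0.024, "gripper": 0.6}, {"slide": [-0.037, 0.35, -0.03], "yaw": 0.024, "gripper": 0.6}, {"slide": [-0.037, 0.378, -0.04], "yaw": 0.024, "gripper": 0.6}]'

```text
time_s: 12.58
ee_pos: [0.4601, 0.3153, 0.182]
eef_rot: [3.141, 0.001, 3.014]
force: [0.7, -0.1, 1.0]
grip_width: 0.0565
```

```bash
python3 - <<'E'
from u import *
s,t=cam("side"),cam("top"); o=readout.get_obs(); print(o["ee_pos"],o["eef_rot"],o["grip_width"],o["force"])
cv2.imwrite("pics/c7.png",np.hstack([crop(s,325,125,55,60,8)[:, :400],crop(t,380,175,50,60,8)]))
G,O=((35,30,60),(85,170,255)),((3,150,100),(17,255,255))
for n,m in(("green",G),("orange",O)):
    S,T=blob(mask(s,*m,(325,125,385,185))),blob(mask(t,*m,(380,175,430,235))); X=tri(s,S[0],t,T[0])[0]; print(n,S[0],S[1],T[0],T[1],X)
E
```

```text
[0.45970325 0.31501968 0.18096457] [-3.14125873e+00 -7.51488501e-04  3.01533079e+00] 0.05619520939515954 [0.46942858 0.38814062 0.54179204]
green [344.55555556 137.88888889] 9 [402.45637584 196.00671141] 149 [ 0.59634304 -0.25984325  0.14251348]Traceback (most recent call last):
  File "<stdin>", line 6, in <module>
  File "u.py", line 17, in blob
    cs=cv2.findContours(m,cv2.RETR_EXTERNAL,cv2.CHAIN_APPROX_NONE)[0]; b=max(cs,key=cv2.contourArea)
                                                                         ~~~^^^^^^^^^^^^^^^^^^^^^^^^
ValueError: max() iterable argument is empty
```

View pics/c7.png

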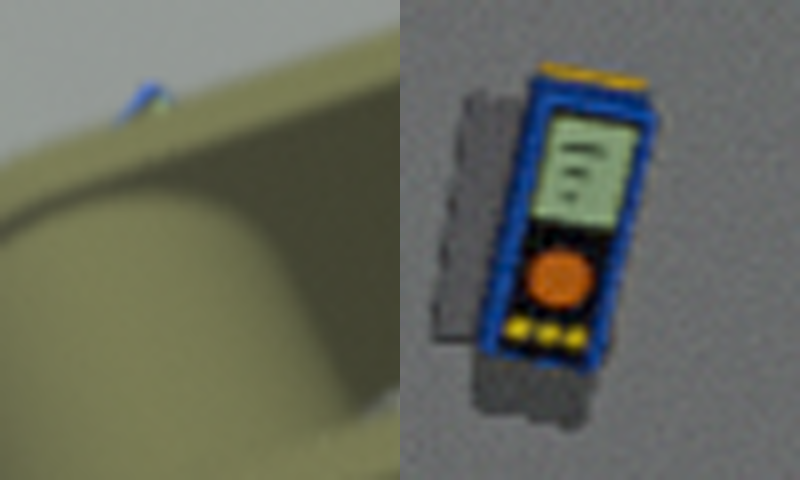

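The meter sits on the rest. In the top view its end spans 533–655 around the plate strip at 539–648, so it is centred. In the side view the arm hides it, so I'll recheck later. Now down onto the cover grip.

Call:
arm_command --increments '[{"slide": [0.0015, -0.002, -0.03], "yaw": 0, "gripper": 0.6}, {"slide": [0.0015, -0.002, -0.06], "yaw": 0, "gripper": 0.6}, {"slide": [0.0015, -0.002, -0.085], "yaw": 0, "gripper": 0.6}, {"slide": [0.0015, -0.002, -0.1], "yaw": 0, "gripper": 0.6}, {"slide": [0.0015, -0.002, -0.105], "yaw": 0, "gripper": 0.6}, {"slide": [0.0015, -0.002, -0.105], "yaw": 0, "gripper": 0.6}]'

```text
time_s: 13.42
ee_pos: [0.4622, 0.3111, 0.0769]
eef_rot: [3.141, 0.001, 3.013]
force: [0.6, -0.2, 0.5]
grip_width: 0.0563
```

Call:
arm_command --increments '[{"slide": [0, 0, 0], "yaw": 0, "gripper": 0.3}, {"slide": [0, 0, 0], "yaw": 0, "gripper": 0.2}, {"slide": [0, 0, 0], "yaw": 0, "gripper": 0.15}, {"slide": [0, 0, 0], "yaw": 0, "gripper": 0.15}, {"slide": [0, 0, 0], "yaw": 0, "gripper": 0.15}, {"slide": [0, 0, 0], "yaw": 0, "gripper": 0.15}]' --grip_force 20

```text
time_s: 14.18
ee_pos: [0.4619, 0.3111, 0.0763]
eef_rot: [-3.142, 0.0, 3.013]
force: [0.2, -0.7, 0.4]
grip_width: 0.026
```

```bash
python3 - <<'E'
from u import *
s,t=cam("side"),cam("top"); o=readout.get_obs(); print(o["ee_pos"],o["eef_rot"],o["grip_width"],o["force"])
cv2.imwrite("pics/c8.png",np.hstack([crop(s,290,270,60,65,8),crop(t,205,215,40,65,8)]))
E
```

```text
[0.46193482 0.31110357 0.07628232] [-3.14157260e+00  7.27052359e-05  3.01279548e+00] 0.025728707117453994 [-0.6638905  -0.30895254  0.21756156]
```

View pics/c8.png

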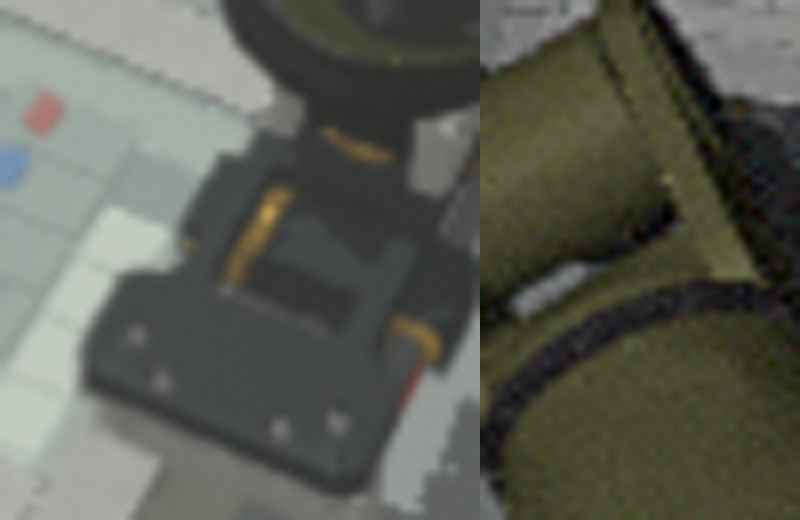

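Pinched at 26 mm, the grip's length. Lifting along the arc of radius 176 mm, first to 30°.

Call:
arm_command --increments '[{"slide": [0.0007, -0.0001, 0.0153], "yaw": 0, "gripper": 0.15}, {"slide": [0.0026, -0.0003, 0.0306], "yaw": 0, "gripper": 0.15}, {"slide": [0.006, -0.0008, 0.0456], "yaw": 0, "gripper": 0.15}, {"slide": [0.0105, -0.0014, 0.0602], "yaw": 0, "gripper": 0.15}, {"slide": [0.0164, -0.0021, 0.0744], "yaw": 0, "gripper": 0.15}, {"slide": [0.0234, -0.003, 0.088], "yaw": 0, "gripper": 0.15}, {"slide": [0.0234, -0.003, 0.088], "yaw": 0, "gripper": 0.15}]'

```text
time_s: 15.15
ee_pos: [0.4859, 0.3078, 0.1654]
eef_rot: [-3.141, 0.0, 3.012]
force: [-2.3, -3.1, -1.3]
grip_width: 0.0257
```

Call:
arm_command --increments '[{"slide": [0.0081, -0.001, 0.013], "yaw": 0, "gripper": 0.15}, {"slide": [0.0175, -0.0023, 0.0251], "yaw": 0, "gripper": 0.15}, {"slide": [0.0277, -0.0036, 0.0365], "yaw": 0, "gripper": 0.15}, {"slide": [0.039, -0.005, 0.0468], "yaw": 0, "gripper": 0.15}, {"slide": [0.051, -0.0066, 0.0562], "yaw": 0, "gripper": 0.15}, {"slide": [0.0639, -0.0082, 0.0644], "yaw": 0, "gripper": 0.15}, {"slide": [0.0639, -0.0082, 0.0644], "yaw": 0, "gripper": 0.15}]'

```text
time_s: 16.02
ee_pos: [0.5503, 0.2988, 0.2294]
eef_rot: [-3.14, -0.0, 3.012]
force: [-1.7, -7.5, -2.9]
grip_width: 0.0259
```

```bash
python3 - <<'E'
from u import *
s,t=cam("side"),cam("top"); o=readout.get_obs(); print(o["ee_pos"],o["grip_width"],o["force"])
g=o["ee_pos"]+[0,0,.019]; u=np.array([.992,-.128,0]); h=np.array([.636,.289,.0945]); d=h-g
print("angle",np.degrees(np.arctan2(g[2]-h[2],d@u)),"r",np.hypot(d@u,d[2]))
cv2.imwrite("pics/c9.png",np.vstack([np.hstack([crop(s,230,190,130,140,4)[:, :400],crop(t,200,150,100,100,4)[:400,:400]][:1]+[np.vstack([crop(t,200,150,100,100,4),np.zeros((160,400,3),np.uint8)])])]))
G,O=((35,30,60),(85,170,255)),((3,150,100),(17,255,255))
for n,m in(("green",G),("orange",O)):
    S,T=blob(mask(s,*m,(325,125,385,185))),blob(mask(t,*m,(380,175,430,235))); X=tri(s,S[0],t,T[0])[0]; print(n,S[0],S[1],T[0],T[1],X)
cv2.imwrite("pics/c10.png",crop(s,325,125,60,60,8))
E
```

```text
[0.54987486 0.29883659 0.22917626] 0.02612487346322267 [-0.65492998 -8.9118685  -4.09623453]
angle 60.57083233223113 r 0.17644391801615722
green [327. 179.] 1 [402.43708609 196.00662252] 151 [ 0.63791487 -0.29241582 -0.0611962 ]Traceback (most recent call last):
  File "<stdin>", line 8, in <module>
  File "u.py", line 17, in blob
    cs=cv2.findContours(m,cv2.RETR_EXTERNAL,cv2.CHAIN_APPROX_NONE)[0]; b=max(cs,key=cv2.contourArea)
                                                                         ~~~^^^^^^^^^^^^^^^^^^^^^^^^
ValueError: max() iterable argument is empty
```

View pics/c9.png

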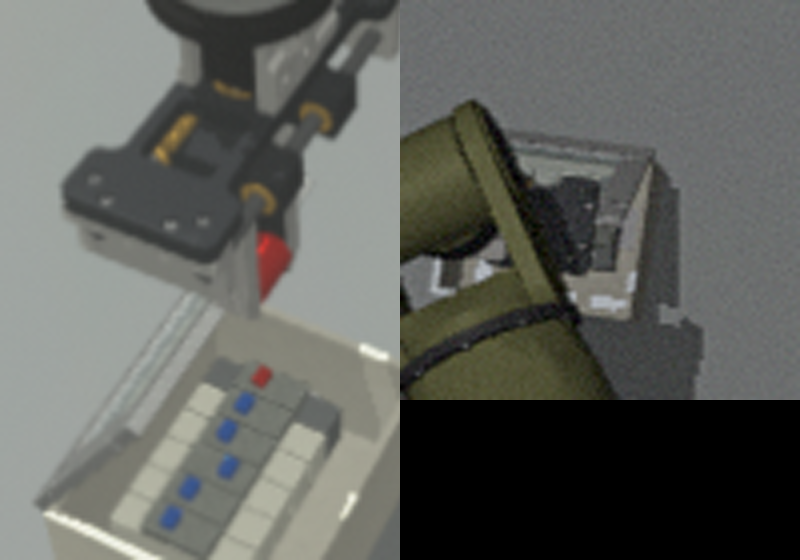

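The cover is open and pinched, with the breakers visible. The -9 N along y shows about 1.5 mm of sideways mismatch, so I'll relieve it. Then I'll check the cover angle from the picture, and the meter's line from the top view.

Call:
arm_command --increments '[{"slide": [0, -0.0008, 0], "yaw": 0, "gripper": 0.15}, {"slide": [-0.0003, -0.0014, -0.0002], "yaw": 0, "gripper": 0.15}, {"slide": [-0.0003, -0.0014, -0.0002], "yaw": 0, "gripper": 0.15}, {"slide": [-0.0003, -0.0014, -0.0002], "yaw": 0, "gripper": 0.15}]'

```text
time_s: 16.62
ee_pos: [0.549, 0.2989, 0.2287]
eef_rot: [3.141, 0.0, 3.013]
force: [0.7, 2.6, -4.4]
grip_width: 0.0259
```

```bash
python3 - <<'E'
from u import *
s,t=cam("side"),cam("top"); o=readout.get_obs(); print(o["ee_pos"],o["eef_rot"],o["grip_width"],o["force"],o["time_s"])
g=o["ee_pos"]-np.array([.4619,.3111,.0763]); w=-.135; print("angle z",np.degrees(np.arcsin(g[2]/.176)),"x",np.degrees(np.arccos(1-(g[0]*np.cos(w)+g[1]*np.sin(w))/.176)))
u=np.array([np.cos(w),np.sin(w),0]); v=np.array([-u[1],u[0],0]); h=np.array([.636,.289,.0945])+.085*v
d=np.c_[norm(s,[(240,316),(278.7,264)]),[1,1]]@s["R"]; X=s["C"]+d*(((h-s["C"])@v)/(d@v))[:,None]; e=X[1]-X[0]; print("pic",X.round(4),np.degrees(np.arctan2(e[2],-(e@u))),np.linalg.norm(e))
# meter in the top view: outline against the seat model
B=blob(mask(t,(100,60,30),(128,255,255),(380,175,430,235))); q=cv2.minAreaRect(B[2]); print("meter rect",q)
yaw=-.18;c,sn=np.cos(np.radians(25)),np.sin(np.radians(25)); m=np.array([.5815,-.2652,.0745]); U=np.array([np.cos(yaw),np.sin(yaw)]);V=np.array([-U[1],U[0]])
P=[np.r_[m[:2]+U*(a*c-.034*sn)+V*b,m[2]+a*sn+.034*c] for a in(-.06,.06) for b in(-.026,.026)]
print("expected top face",proj(t,P).round(1).tolist(), "rect of it",cv2.minAreaRect(proj(t,P).astype(np.float32)),"seen",cv2.approxPolyDP(B[2],2,True).reshape(-1,2).tolist())
cv2.imwrite("pics/c11.png",np.hstack([crop(s,225,190,90,140,4),crop(t,380,170,55,70,8)]))
E
```

```text
[0.5489629  0.2988406  0.22869234] [3.14094838e+00 3.99290503e-04 3.01310527e+00] 0.025480544373434773 [ 1.81963016  2.59680744 -3.50505449] 16.725
angle z 59.98169168602616 x 59.9702021817111
pic [[0.6441 0.3737 0.1011]
 [0.5371 0.3882 0.3342]] 65.1415742092088 0.2569092804387474
meter rect ((400.2435302734375, 202.67703247070312), (16.90829849243164, 36.04015350341797), 13.392498016357422)
expected top face [[405.0, 222.0], [389.9, 219.3], [412.9, 188.8], [397.4, 186.1]] rect of it ((401.3967590332031, 204.08203125), (15.712267875671387, 34.774017333984375), 12.681831359863281) seen [[396, 185], [389, 218], [404, 221], [412, 189]]
```

View pics/c11.png

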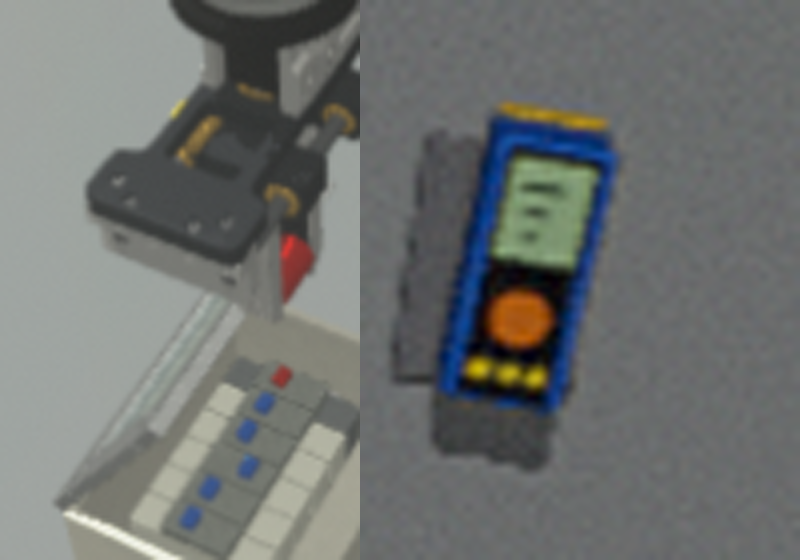

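The near free corner of the cover is really at about (262.5, 298.5). My first corner was on the far edge, which the 257 mm length confirms. Redoing that check.

```bash
python3 - <<'E'
from u import *
s=cam("side"); w=-.135
u=np.array([np.cos(w),np.sin(w),0]); v=np.array([-u[1],u[0],0]); h=np.array([.636,.289,.0945])+.085*v
d=np.c_[norm(s,[(240.3,315.5),(262.5,298.5)]),[1,1]]@s["R"]; X=s["C"]+d*(((h-s["C"])@v)/(d@v))[:,None]; e=X[1]-X[0]; print(X.round(4),np.degrees(np.arctan2(e[2],-(e@u))),np.linalg.norm(e))
E
```

```text
[[0.643  0.3738 0.104 ]
 [0.5791 0.3825 0.2106]] 58.84069575085122 0.12461279312090376
```

Picture angle is about 59° and the arm's arc gives 60.0°, so they agree. Handing in.

```bash
python3 -c "
from station import job; print(job.hand_in())"
```

```text
the job is handed in; nothing more can be done
None
```

The meter is on the rest, display up, and I let go of it. The cover is held open at about 60°, and I handed the job in at about 17 s. No verdict was reported.

- **Meter:** It pivoted flat onto the plate, and I slid it down until the lip stopped it (the arm stopped moving and the push rose to 8 N). After release, the top view shows it in line with the rest within about 1° and centred within 1–2 mm. Its position did not change while I lifted the cover.
- **Cover:** I pinched the grip at its 26 mm length. The arm's arc puts the cover at 60.0° from both height and reach. About 4 N is on the wrist, after I relieved a sideways pull of about 9 N.

**Checks that disagreed or could not be made:**
- **Cover angle:** The side picture gives about 59°, from a rough corner that made the cover's edge 125 mm long instead of roughly 140 mm. My first try picked the wrong corner and gave 65°, so I dropped it.
- **Meter from the side:** The arm blocked the side camera once the meter was released, so I only checked it from the top.
- **Where the meter was gripped:** Two measurements gave 2 mm and about 7 mm off its centre. I placed it by contact force instead.
- **Other objects:** I kept clear of the tape, spare breaker and screwdriver, but took no final picture to confirm them.

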